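# Roll the turned roller home into the drilling cradle

## Task

Take the push block by its handle and, with its rubber sole laid on top of the wooden roller, roll the roller up the ramp of the drilling cradle, over the steel pawl and against the sprung plate, until the pawl has sprung up behind it and holds it there. The roller is freshly finished and bruises easily: touch it with nothing but the block, press only as hard as it takes to keep it rolling without skidding, and do not push on the cradle with the hand. Then set the block down flat on the bench, clear of the cradle, let go, and leave the other things where they are.

Things in the scene. Friction and masses are not known exactly. Their poses are not given: they have to be found in the camera images.
- roller: turned pale beech roller, a cylinder 90 mm in diameter, 120 mm long, 0.45 to 0.7 kg, too thick for the gripper. Origin on its axis, halfway along; its y axis is the roller's axis (x and z turn as it rolls). It lies at the foot of the cradle's ramp against a 22 mm lip, its top 108 mm above the bench. It bruises under more than 20 N from the block; let go on the ramp, it rolls back to the foot
- cradle: plywood drilling cradle fixed to the bench: origin on the bench top under the pawl's pin, x = rolling direction, y along the roller, z up. Foot board x -106 to 144, y +-86 mm. A short ramp leads up to a level deck, 28 mm above the bench; cheeks 126 mm apart guide the roller's ends, tops 44 mm up. Roller centre starts at x -53, z 63 mm. Highest: back stop, x 114 to 134 mm, 94 mm above the bench
- roller_home (a point): point fixed in the cradle where the middle of the roller's axis lies when it is home between pawl and sprung plate: cradle x 49 mm, y 0, z 73 mm above the bench (roller's top 118 mm), 102 mm along x from its start. On the way it climbs 10 mm, most of it at first
- pawl (a joint): spring pawl, a steel flap 50 mm wide in the level deck, hinged at cradle x = 0: 0 = up (tip 15 mm above the deck, leaning the way of rolling), 0.95 rad = folded flat. The roller meets its tip with its centre at cradle x about -28 mm and folds it with 2 to 4 N. It springs up behind the roller only once the roller's centre has passed x about 50 mm, the plate then pressed back about 4 mm
- plate (a joint): sprung pressure plate, cork face on aluminium, in front of the back stop: 0 = forward, grows as it is pressed back along cradle x, at most 0.007 m. 2 N starts it, each mm takes 1 N more, so about 6 N where the pawl clears. The roller meets it with its centre at cradle x 46 mm; it rests near 0.0025 m when the pawl holds the roller
- push_block: push block lying on the bench: black rubber sole 170 x 70 mm under a reddish board (17 mm thick together), with a dark handle across its middle, 34 mm thick along the block's x, 66 mm long along y, top 58 mm above the sole's underside. 0.28 kg. Origin in the middle of the sole's underside, x along the 170 mm, z up. Friction of sole on roller 0.48 to 0.72, so pressed too lightly it skids
- push_block_grip (a point): point in the middle of the push block's handle, 42 mm above the underside of the sole
- goblet: turned goblet, 63 mm wide, 110 mm tall, standing beyond the cradle; leave it. Origin under its foot
- offcut: pale beech offcut 40 x 75 x 32 mm; leave it. Origin under its middle
- ring_oak: brown turned ring, 56 mm wide, 22 mm high; leave it. Origin under its middle

How it is judged:
By the outcome, as a careful person would: the job done as asked, in the order asked, and still so for the second after the job is handed in, with the robot touching nothing.
It also fails if it takes over 69 s, if anything falls off the work surface, if the arm or the gripper's body presses on something with over 40 N, if the wrist force passes 120 N, or if a joint passes its speed limit or range.

## Robot

A 6-joint arm with a two-finger parallel gripper is mounted at the origin on a cart in front of the work surface, level with it; the furniture and walls round the work are solid. World frame = base frame: x ahead of the robot, y to its left, z up, the work surface at z = 0. Lengths are in m, angles in degrees, forces in N, time in s.
With the tool pointing down it reaches from about 0.25 to 0.725 m from the base axis. Payload 9.7 kg.
Tool frame: the origin (TCP) lies at the very end of the fingers, on their centre line; the grasp point (between the pads) lies 19 mm behind it; z points along the fingers, y is the line along which they close (so a half turn about z gives the same grasp; the last joint's range is limited). The gripper opens to 85 mm and grips with 20 to 120 N. Pads are 22 mm wide; open, the fingers measure 114 mm over their backs; the gripper's body (76 mm by 85 mm) begins 54 mm behind the grasp point. The pads swing forward as they close: fully open they stand 13 mm farther back than shut.
Start: joints at [-73.568, 4.979, 10.078, 95.1, 0, 90], TCP at [0.156, -0.528, 0.231] pointing down, gripper open.
Joint ranges: [-179.16, 179.16], [-48.56, 103.87], [-65.8, 70.77], [-126.05, 130.52], [-82.76, 87.17], [-180, 180]. Speed limits (degrees/s): [127.2, 127.2, 147.25, 180, 180, 180].

## Interface

Orientations are given as [roll, pitch, yaw] about the fixed x, y, z axes, in that order (R = Rz(yaw) Ry(pitch) Rx(roll)).
In Python, from workcell import bot, viewer, finder gives the robot as it stands. The module is installed in compiled form; this text tells all that it offers.
- The arm moves only by the shell command python3 -m inch 'ROWS' [FORCE]. ROWS is JSON, a list that holds one entry, the list of rows, each a list of 7 numbers: the opening in per cent of the stroke, from 0 (shut) to 100 (fully open), then the shift along the tool's x, y, z in mm, then the turn, a rotation vector about the tool's x, y, z in degrees. In form: [[[grip, tx, ty, tz, ax, ay, az], ...]]. A call has 1 to 8 rows; each row shifts and turns the commanded pose from where the row before left it, along the tool's axes as they then stand; what a row does not reach is not made up. A row lasts 1/8 s, in which the tool goes at most 62.5 mm and 10.7 degrees, less where a joint would pass 70% of its speed; a pose out of reach is approached as far as the arm can. A call with a gripper value outside its range is refused whole. The fingers move at their own pace and stop on an object; FORCE is the grip in N (left out, the last holds). Time passes only in rows, so rows that do not move let the fingers close. It gives the time, the measured TCP pose, the force, the opening and the grip force at its end, in the units of the state.
- bot.get_obs(): the state, without advancing time (a new reading comes with each control period).
- viewer.camera(name): name is "scene" or "side" or "wrist"; returns a dict with "pixels" (400x640x3 uint8, red, green, blue), "vfov" (degrees; the focal length in pixels is half the picture's height over the tangent of half this angle, whatever the lens; pixels are square), "cx", "cy" (the principal point, pixels), "k1" (the pictures are not rectified: a ray, as slopes to the right and down, at radius r is drawn at 1 + k1 r^2 times it, then the intrinsics apply), "R" (3x3) and "t" (3): a world point X has camera coordinates R X + t. Camera axes: x right, y down, z forward; pixel columns grow to the right and rows downward; lengths in m; the calibration is good to about 2 mm. A picture is of the moment at which its call begins. There is no depth.
- bot.job_done(): hands the job in; it is judged then, once.
Trained networks look in the newest picture that a camera, given by its name, has taken for a name from the list of things; names that differ only in an ending like _2 or _b are one class to them, and where a whole thing is asked for, a point or a joint stands for the part that bears it (a point fixed in the world has none). Each returns a list of dicts, best first, with "conf" (0 to 1); they miss things now and then, are a little off and sometimes report something else, mostly with a low value. They report only what shows in the picture. A call takes as long as a camera call.
- finder.outline_of(camera, thing): "pixels" (400x640 bool, what is visible of it) and "extent" ([centre column, centre row, width, height] in pixels, round what is visible of it).
- finder.mark_of(camera, thing): "position" ([column, row] in pixels: a listed point, or the origin of a listed thing).
The state is a dict: "time": time; "q": joint angles; "qd": joint speeds; "joint_efforts": joint torques, N m; "ee_pos": TCP position; "tcp_rot": TCP orientation; "wrist_force": force on the tool from outside, world axes, zero at the start; "torque": the same for the moment, N m; "opening": finger opening in m; "grasp_force": force on a finger pad.
Only numpy, scipy, OpenCV 4.12 (cv2) and the standard library are available. Lean on these libraries where they do the work, as an engineer would, in place of code of your own. Each camera call takes 0.05 s, during which the arm holds its last target. There are 200 camera calls.

## Working session

There is one attempt and no reset: what is moved stays moved. The work goes in short steps, Python scripts to look and compute and a shell command to move; the robot and the scene stay as the last step left them, time stands still between calls to the robot, and variables do not carry over. Pictures are saved under pics/ and viewed, at most 10 in all, crops included, and the job is handed in when it is done.

```bash
mkdir -p pics
cat > h.py <<'E'
import numpy as np, cv2
from workcell import bot, viewer, finder
from scipy.spatial.transform import Rotation as Ro
def ray(c,px):
    f=200/np.tan(np.radians(c['vfov'])/2)
    d=np.array([(px[0]-c['cx'])/f,(px[1]-c['cy'])/f]); u=d.copy()
    for _ in range(20): u=d/(1+c['k1']*(u@u))
    R=np.array(c['R']); t=np.array(c['t'])
    return -R.T@t, R.T@np.array([u[0],u[1],1])
def atz(c,px,z):
    o,d=ray(c,px); return o+d*(z-o[2])/d[2]
def proj(c,X):
    p=np.array(c['R'])@X+np.array(c['t']); u=p[:2]/p[2]; u=u*(1+c['k1']*(u@u))
    f=200/np.tan(np.radians(c['vfov'])/2)
    return u*f+[c['cx'],c['cy']]
def tri(l):
    A=0;b=0
    for c,px in l:
        o,d=ray(c,px); d=d/np.linalg.norm(d); P=np.eye(3)-np.outer(d,d); A=A+P; b=b+P@o
    return np.linalg.solve(A,b)
E
python3 - <<'E'
from h import *
C={}
for n in ("scene","side","wrist"):
    c=viewer.camera(n); C[n]=c
    cv2.imwrite(f'pics/{n}0.png',c['pixels'][:,:,::-1])
    o,_=ray(c,(320,200)); print(n,c['vfov'],o.round(3))
    for th,z in (("roller",.063),("cradle",0),("roller_home",.073),("push_block",0),("push_block_grip",.042),("goblet",0),("offcut",0),("ring_oak",0)):
        for r in finder.mark_of(n,th)[:2]:
            print(n,th,round(r['conf'],2),np.round(r['position'],1),atz(c,r['position'],z).round(4))
print(bot.get_obs())
im=np.vstack([C['scene']['pixels'],C['side']['pixels']]); 
cv2.imwrite('pics/both.png',cv2.resize(im,(480,600),interpolation=cv2.INTER_AREA)[:,:,::-1])
E
```

```text
scene 52.01017993053453 [ 0.216 -0.752  0.596]
scene roller 0.89 [394.7 298.3] [ 0.5324 -0.4125  0.063 ]
scene roller 0.45 [253.  177.6] [0.4468 0.0358 0.063 ]
scene push_block 0.61 [253.3 189.1] [0.457  0.0786 0.    ]
scene push_block_grip 0.73 [255.1 179.2] [0.4581 0.0579 0.042 ]
scene push_block_grip 0.3 [392.3 297. ] [ 0.5428 -0.3949  0.042 ]
scene goblet 0.71 [425.1 255.4] [ 0.6926 -0.3086  0.    ]
scene goblet 0.71 [254.4 176.7] [0.4789 0.1314 0.    ]
scene offcut 0.8 [273.  238.5] [ 0.4316 -0.1169  0.    ]
scene ring_oak 0.71 [307.4 227.2] [ 0.5143 -0.1166  0.    ]
side 45.02269696380244 [ 0.489 -1.     0.609]
side roller 0.75 [309.6 303.1] [ 0.536  -0.4091  0.063 ]
side roller 0.22 [261.  196.3] [ 0.4594 -0.0504  0.063 ]
side roller_home 0.87 [305.9 259.7] [ 0.539  -0.3065  0.073 ]
side push_block 0.57 [263.6 197. ] [0.4624 0.0549 0.    ]
side push_block_grip 0.71 [260.2 176.5] [0.4568 0.0863 0.042 ]
side push_block_grip 0.17 [391.4 285.5] [ 0.6861 -0.3581  0.042 ]
side goblet 0.91 [389.  284.1] [ 0.6971 -0.3061  0.    ]
side goblet 0.46 [306.  258.5] [ 0.5464 -0.2081  0.    ]
side offcut 0.83 [249.1 239.7] [ 0.4289 -0.1273  0.    ]
side ring_oak 0.38 [290.3 231.8] [ 0.52   -0.1072  0.    ]
wrist 71.38361378005615 [ 0.235 -0.505  0.374]
{'time': 1.35, 'q': array([-7.35676847e+01,  4.97819329e+00,  1.00797441e+01,  9.50992208e+01,
       -1.43455831e-03,  8.99986556e+01]), 'qd': array([ 0.06547767, -0.04595203,  0.00111778, -0.0415571 ,  0.09590759,
       -0.06334783]), 'joint_efforts': array([-9.81451230e-04, -5.20100212e+01,  4.64859366e+01,  1.97104055e-03,
        2.65456299e-05, -9.09391900e-06]), 'ee_pos': array([ 0.15558052, -0.52754385,  0.23130464]), 'tcp_rot': array([1.79997670e+02, 1.43461298e-03, 1.64336596e+01]), 'wrist_force': array([-0.24269822, -0.20715745, -0.37116867]), 'torque': array([0.06025769, 0.01301786, 0.02891623]), 'grasp_force': 0.0, 'opening': 0.08560702153232097}
```

View pics/side0.png

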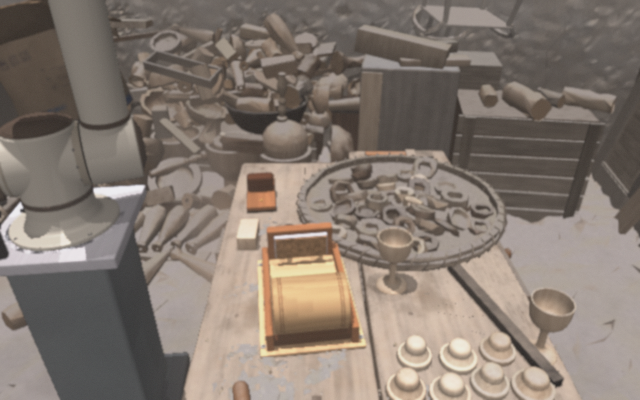

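View pics/scene0.png

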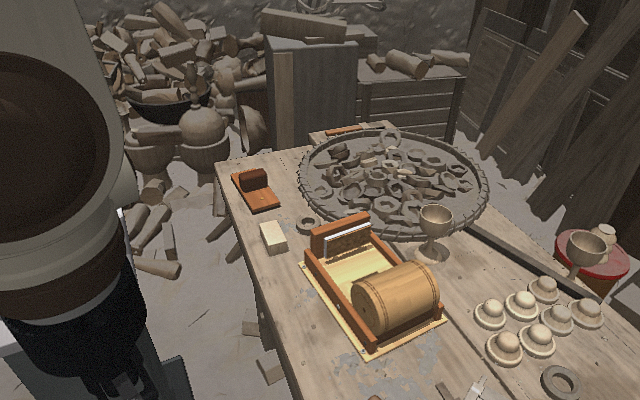

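Side view: roller at (310,303) at the foot of the cradle, rolling direction away from the camera (+y). Block at (261,190) with its handle across. Scene view: the block at (255,190), goblet right of the cradle. I'll stop above the cradle for a close look, then go to the block.

```bash
python3 -m inch '[[[100,0,0,-20,0,0,8.2],[100,0,0,-20,0,0,8.2],[100,44,-28,-10,0,0,0],[100,44,-28,-10,0,0,0],[100,44,-28,0,0,0,0],[100,44,-28,0,0,0,0],[100,44,-28,0,0,0,0],[100,40,-28,0,0,0,0]]]'
python3 -m inch '[[[100,0,0,0,0,0,0],[100,0,0,0,0,0,0]]]'
python3 - <<'E'
from h import *
c=viewer.camera("wrist"); cv2.imwrite('pics/w1.png',c['pixels'][:,:,::-1])
o,d=ray(c,(c['cx'],c['cy'])); print(o,d)
for th,z in (("roller",.063),("cradle",0),("roller_home",.073),("goblet",0),("pawl",.028)):
    for r in finder.mark_of("wrist",th)[:2]:
        print(th,round(r['conf'],2),np.round(r['position'],1),atz(c,r['position'],z).round(4))
E
```

```text
time: 2.35
ee_pos: [0.4169, -0.3582, 0.2913]
tcp_rot: [180.0, -0.0, 0.0]
wrist_force: [0.4, -0.7, -0.0]
opening: 0.0851
grasp_force: 0.0
time: 2.6
ee_pos: [0.4154, -0.3594, 0.2912]
tcp_rot: [180.0, 0.0, 0.1]
wrist_force: [0.5, -0.6, -0.3]
opening: 0.0854
grasp_force: 0.0
[ 0.49825021 -0.36040291  0.43376694] [-3.23226527e-01 -5.38642634e-04 -9.46321469e-01]
roller 0.96 [358.7  76.8] [ 0.5344 -0.4128  0.063 ]
cradle 0.61 [309.   81.1] [ 0.5346 -0.3501  0.    ]
cradle 0.58 [169.3 156.9] [ 0.4251 -0.1286  0.    ]
roller_home 0.6 [268.2  77.2] [ 0.5329 -0.303   0.073 ]Traceback (most recent call last):
  File "<stdin>", line 5, in <module>
ValueError: it knows: cradle, goblet, offcut, push_block, push_block_grip, ring_oak, roller, roller_home
```

View pics/w1.png

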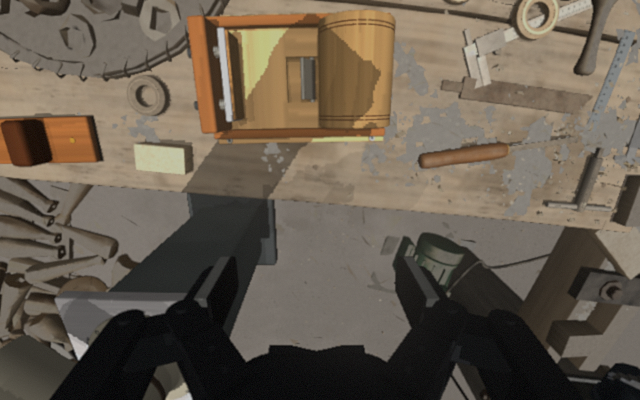

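Wrist view: roller at (357,70), pawl at (308,78), sprung plate at (230,75), block at the left edge with handle at (28,142). I'll fit the cheek edge for the cradle yaw.

Run:
```python
from h import *
c=viewer.camera("wrist"); im=c['pixels']
g=cv2.resize(im[0:150,180:400],None,fx=3.6,fy=3.6,interpolation=cv2.INTER_CUBIC); cv2.imwrite('pics/w1z.png',g[:,:,::-1])
lsd=cv2.createLineSegmentDetector(); L=lsd.detect(cv2.cvtColor(im,cv2.COLOR_RGB2GRAY))[0][:,0]
for l in L:
    if np.hypot(l[0]-l[2],l[1]-l[3])>40 and 180<l[0]<400 and max(l[1],l[3])<150:
        for z in ((.044,)):
            a,b=atz(c,l[:2],z),atz(c,l[2:],z); print(l.round(1),a[:2].round(4),b[:2].round(4),round(np.degrees(np.arctan2(*(b-a)[1::-1]))%180,2))
for r in finder.outline_of("wrist","roller")[:1]:
    print(r['extent'])
```

```text
[218.   53.3 223.8 105.8] [ 0.5644 -0.2367] [ 0.5004 -0.238 ] 1.21
[288.2  27.3 225.6  29. ] [ 0.593  -0.3268] [ 0.592  -0.2489] 90.74
[181.8 147.6 134.3 143.6] [ 0.4454 -0.1729] [ 0.4517 -0.1053] 84.7
[370.6 135.3 231.9 138.7] [ 0.4612 -0.4361] [ 0.4571 -0.2449] 91.23
[232.6 119.3 224.6  30.3] [ 0.4829 -0.2483] [ 0.5905 -0.2475] 0.42
[238.8  32.  244.5 118.3] [ 0.5883 -0.2652] [ 0.4841 -0.2645] 179.63
[ 3.747e+02 -5.000e-01  5.059e+02  1.620e+01] [ 0.6235 -0.4323] [ 0.6093 -0.5982] 85.1
[219.4  24.9 293.2  22.6] [ 0.5966 -0.2415] [ 0.5981 -0.3331] 90.9
[233.1 128.2 315.6 126.4] [ 0.4712 -0.2479] [ 0.4731 -0.3606] 90.95
[215.4 130.6 200.2   5.4] [ 0.4681 -0.2232] [ 0.6186 -0.2197] 1.32
[394.5  19.3 389.1 123.2] [ 0.6022 -0.458 ] [ 0.4775 -0.4603] 1.08
[314.4 141.2 365.6 139.6] [ 0.4532 -0.3588] [ 0.4554 -0.4295] 91.81
[329.4  28.  364.5  61.6] [ 0.592  -0.3778] [ 0.5538 -0.4231] 49.81
[317.  125.6 317.4  56.9] [ 0.4741 -0.3624] [ 0.5592 -0.3629] 179.65
[285.8 101.9 283.7  55.6] [ 0.5048 -0.3211] [ 0.5608 -0.3202] 0.93
[218.1 143.  264.4 141.6] [ 0.4513 -0.2251] [ 0.4528 -0.2898] 91.37
[385.4 110.6 389.7  30.6] [ 0.4938 -0.4542] [ 0.5897 -0.4529] 0.77
[357.1, 70.4, 78.9, 116.0]
```

View pics/w1z.png

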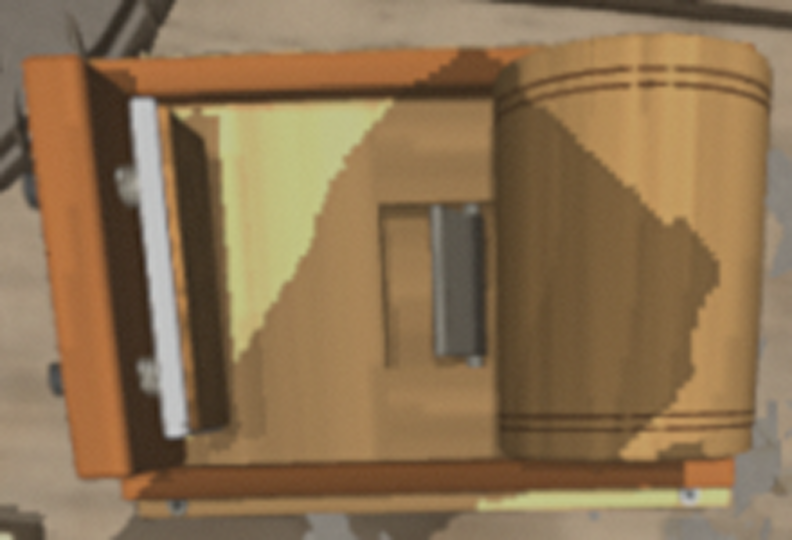

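```bash
python3 -m inch '[[[100,0,-55,0,0,0,0],[100,0,-55,0,0,0,0],[100,0,-55,0,0,0,0],[100,0,-55,0,0,0,0],[100,0,-55,0,0,0,0],[100,0,-55,0,0,0,0],[100,0,-50,0,0,0,0],[100,0,-30,0,0,0,0]]]'
python3 -m inch '[[[100,0,0,0,0,0,0],[100,0,0,0,0,0,0]]]'
python3 - <<'E'
from h import *
c=viewer.camera("wrist"); cv2.imwrite('pics/w2.png',c['pixels'][:,:,::-1])
for th,z in (("push_block",0),("push_block_grip",.042),("offcut",0)):
    for r in finder.mark_of("wrist",th)[:2]:
        print(th,round(r['conf'],2),np.round(r['position'],1),atz(c,r['position'],z).round(4))
r=finder.outline_of("wrist","push_block")[0]; print(r['extent'])
m=r['pixels'].astype(np.uint8); k=cv2.findContours(m,0,2)[0]; k=max(k,key=len)[:,0]
P=np.array([atz(c,p,.017)[:2] for p in k])*1000
print(cv2.minAreaRect(P.astype(np.float32)))
E
```

```text
time: 3.95
ee_pos: [0.4154, 0.0223, 0.2918]
tcp_rot: [-178.7, -0.0, 2.2]
wrist_force: [-0.4, 0.1, 0.0]
opening: 0.0853
grasp_force: 0.0
time: 4.2
ee_pos: [0.4157, 0.0198, 0.2916]
tcp_rot: [-178.7, 0.0, 1.9]
wrist_force: [0.3, -0.2, -0.8]
opening: 0.0852
grasp_force: 0.0
push_block 0.77 [289.2 137.4] [0.4531 0.0676 0.    ]
push_block_grip 0.71 [280.6 140.6] [0.4527 0.0748 0.042 ]
offcut 0.65 [412.1 158.5] [ 0.4279 -0.1245  0.    ]
offcut 0.38 [574.1  92.7] [ 0.5372 -0.3545  0.    ]
[290.3, 139.4, 117.8, 52.8]
((453.176513671875, 65.46226501464844), (170.25152587890625, 76.84030151367188), 89.8569564819336)
```

View pics/w2.png

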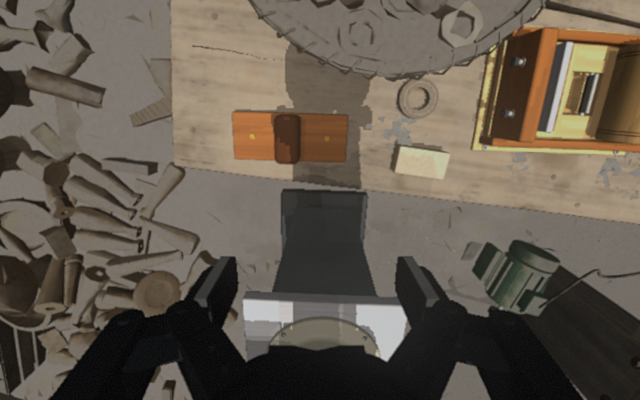

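The close views show the cradle at yaw ≈91°, the roller at about (0.534,-0.412), and the block centre (288,138 px) at (0.453,0.067) with yaw 90°, handle in its middle. The second move left the tool slightly rotated, so the helper will correct that.

```bash
cat >> h.py <<'E'
def to(x,y,z,yaw=0):
    s=bot.get_obs(); R=Ro.from_euler('xyz',s['tcp_rot'],degrees=True); T=Ro.from_euler('xyz',[180,0,yaw],degrees=True)
    print('shift',(R.inv().apply(np.array([x,y,z])-s['ee_pos'])*1000).round(1),'turn',np.degrees((R.inv()*T).as_rotvec()).round(2), s['ee_pos'].round(4),s['tcp_rot'].round(2))
E
python3 -c "
from h import *
to(.4532,.0665,.12)"
```

```text
shift [ 39.2 -41.2 172.5] turn [-1.28  0.04  1.95] [0.4156 0.0201 0.2915] [-1.7872e+02  2.0000e-02  1.9500e+00]
```

```bash
python3 -m inch '[[[100,0,0,0,-1.28,0,1.95],[100,7.5,-9,34,0,0,0],[100,7.5,-9,34,0,0,0],[100,7.5,-9,34,0,0,0],[100,7.5,-9,34,0,0,0],[100,7.5,-9,34,0,0,0],[100,0,0,0,0,0,0]]]' 80
python3 - <<'E'
from h import *
to(.4532,.0665,.12)
c=viewer.camera("wrist"); cv2.imwrite('pics/w3.png',c['pixels'][:,:,::-1])
for th,z in (("push_block",0),("push_block_grip",.042)):
    for r in finder.mark_of("wrist",th)[:1]:
        print(th,round(r['conf'],2),np.round(r['position'],1),atz(c,r['position'],z).round(4))
r=finder.outline_of("wrist","push_block")[0]; print(r['extent'])
E
```

```text
time: 5.32
ee_pos: [0.4514, 0.0298, 0.1203]
tcp_rot: [-178.3, 0.3, 2.8]
wrist_force: [-1.0, -0.8, 0.1]
opening: 0.0856
grasp_force: 0.0
shift [  3.5 -36.5   1.3] turn [-1.66  0.33  2.78] [0.4514 0.0298 0.1203] [-178.33    0.29    2.79]
push_block 0.97 [282.4 191.4] [0.4529 0.0657 0.    ]
push_block_grip 0.61 [270.4 202.5] [0.4557 0.0698 0.042 ]
[281.2, 197.6, 186.1, 98.9]
```

View pics/w3.png

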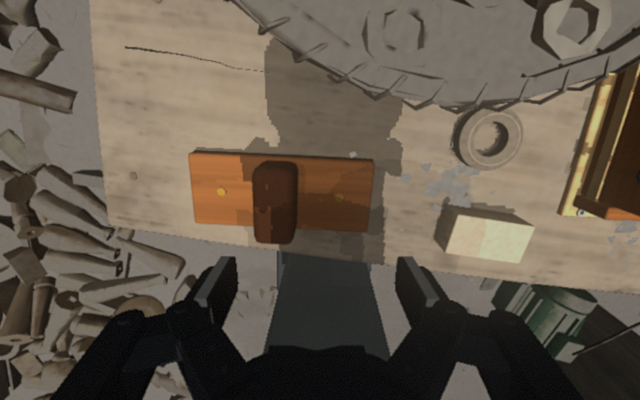

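```bash
python3 -c "
from h import *
print(bot.get_obs()['q'].round(2), bot.get_obs()['qd'].round(2))"
python3 -m inch '[[[100,0,-9,0,0,0,0],[100,0,0,0,-1.66,0.33,2.78]]]'
python3 -c "
from h import *
to(.453,.067,.12)
print(bot.get_obs()['q'].round(2))"
```

```text
[  2.74  -9.05 -15.41  83.55   1.68 179.94] [ 0.13 -0.14 -0.08 -0.38  0.07 -0.05]
time: 5.78
ee_pos: [0.4533, 0.0174, 0.1234]
tcp_rot: [-179.1, -0.3, 1.7]
wrist_force: [0.1, 0.0, -0.5]
opening: 0.0851
grasp_force: 0.0
shift [  1.1 -49.5   4.2] turn [-0.95 -0.29  1.66] [0.4533 0.0174 0.1234] [-179.05   -0.31    1.66]
[  1.61  -9.35 -15.74  83.3    0.95 179.95]
```

Joint 6 is at its 180° limit, so I'll use the half-turn grasp instead.

```bash
python3 -m inch '[[[100,0,0,0,0,0,-10.5],[100,0,0,0,0,0,-10.5],[100,0,0,0,0,0,-10.5],[100,0,0,0,0,0,-10.5],[100,0,0,0,0,0,-10.5],[100,0,0,0,0,0,-10.5],[100,0,0,0,0,0,-10.5],[100,0,0,0,0,0,-10.5]]]' >/dev/null
python3 -m inch '[[[100,0,0,0,0,0,-10.5],[100,0,0,0,0,0,-10.5],[100,0,0,0,0,0,-10.5],[100,0,0,0,0,0,-10.5],[100,0,0,0,0,0,-10.5],[100,0,0,0,0,0,-10.5],[100,0,0,0,0,0,-10.5],[100,0,0,0,0,0,-10.5]]]' >/dev/null
python3 -m inch '[[[100,0,0,0,0,0,-8],[100,0,0,0,0,0,0]]]'
python3 -c "
from h import *
to(.453,.067,.12,180)
print(bot.get_obs()['q'].round(2))"
```

```text
time: 8.02
ee_pos: [0.4531, 0.0168, 0.123]
tcp_rot: [179.0, 0.2, 177.5]
wrist_force: [-0.4, 0.1, -0.4]
opening: 0.0858
grasp_force: 0.0
shift [ 2.2 50.1  3.8] turn [ 0.96  0.22 -2.47] [0.4531 0.0168 0.123 ] [179.04   0.2  177.53]
[  1.53  -9.35 -15.78  83.29   0.94   4.  ]
```

```bash
python3 -m inch '[[[100,0,0,0,0.96,0.22,-2.47],[100,0,17,0,0,0,0],[100,0,17,2,0,0,0],[100,0,16,1,0,0,0],[100,0,0,0,0,0,0],[100,0,0,0,0,0,0]]]'
python3 - <<'E'
from h import *
to(.453,.067,.026,180)
for n in("scene","side"):
  c=viewer.camera(n)
  print(n,proj(c,np.array([.453,.067,.05])))
c=viewer.camera("side")
for th,z in (("push_block",0),("push_block_grip",.042)):
    for r in finder.mark_of("side",th)[:1]:
        print(th,round(r['conf'],2),np.round(r['position'],1),atz(c,r['position'],z).round(4))
E
```

```text
time: 8.78
ee_pos: [0.4528, 0.0677, 0.1196]
tcp_rot: [180.0, -0.0, -179.8]
wrist_force: [-0.0, -0.6, 0.0]
opening: 0.0856
grasp_force: 0.0
shift [-0.3 -0.7 93.6] turn [ 0.02 -0.05  0.16] [0.4528 0.0677 0.1196] [ 1.7998e+02 -5.0000e-02 -1.7984e+02]
scene [251.54223248 175.12410569]
side [258.46741251 177.34114715]
push_block 0.97 [258.4 197.7] [0.4494 0.0529 0.    ]
push_block_grip 0.6 [257.4 179.5] [0.4498 0.071  0.042 ]
```

```bash
python3 -m inch '[[[100,0,0,20,0,0,0],[100,0,0,20,0,0,0],[100,0,0,20,0,0,0],[100,0,0,18,0,0,0],[100,0,0,8,0,0,0],[100,0,0,6,0,0,0],[100,0,0,0,0,0,0]]]'
python3 -m inch '[[[25,0,0,0,0,0,0],[25,0,0,0,0,0,0],[25,0,0,0,0,0,0],[25,0,0,0,0,0,0],[25,0,0,0,0,0,0],[25,0,0,0,0,0,0]]]' 90
```

```text
time: 9.9
ee_pos: [0.4529, 0.0675, 0.0277]
tcp_rot: [180.0, -0.0, -179.9]
wrist_force: [0.2, -0.4, -1.0]
opening: 0.0853
grasp_force: 0.0
time: 10.65
ee_pos: [0.4532, 0.0675, 0.0282]
tcp_rot: [180.0, 0.0, -179.9]
wrist_force: [-0.4, -0.5, 4.7]
opening: 0.0327
grasp_force: 90.7
```

```bash
python3 -m inch '[[[25,0,0,-10,0,0,0],[25,0,0,-30,0,0,0],[25,0,0,-40,0,0,0],[25,0,0,-40,0,0,0],[25,0,0,-40,0,0,0],[25,0,0,0,0,0,0],[25,0,0,0,0,0,0]]]'
python3 - <<'E'
from h import *
c=viewer.camera("wrist"); cv2.imwrite('pics/w4.png',c['pixels'][:,:,::-1])
F=[bot.get_obs()['wrist_force']]
for _ in range(3):
  c=viewer.camera("side"); F.append(bot.get_obs()['wrist_force'])
print(np.mean(F,0),np.std(F,0)); to(.5355,-.464,.19,-178.9)
E
```

```text
time: 11.52
ee_pos: [0.4526, 0.0674, 0.1867]
tcp_rot: [180.0, -0.1, -179.9]
wrist_force: [-0.2, -0.9, -3.9]
opening: 0.0325
grasp_force: 89.9
[ 0.27829378  0.1519428  -3.15562176] [0.55439381 0.28135173 0.28234219]
shift [ -82.  -531.5   -3.9] turn [ 0.01 -0.16 -0.98] [0.4524 0.0673 0.1864] [ 1.7999e+02 -1.6000e-01 -1.7988e+02]
```

View pics/w4.png

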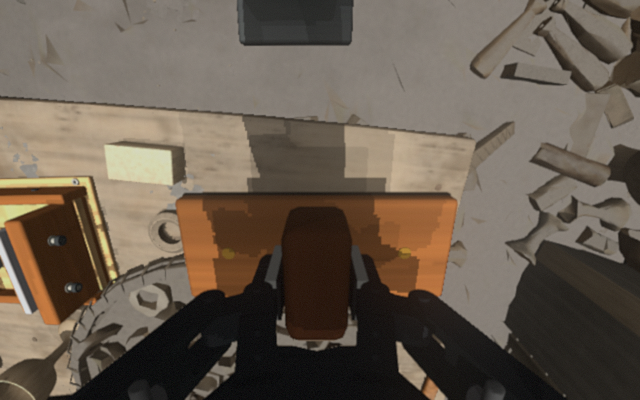

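The block is held level, the handle centred between the pads at (317,265). Now I carry it above and behind the roller.

```bash
python3 -m inch '[[[25,0,0,0,0,0,-1],[25,-6.8,-44,0,0,0,0],[25,-6.8,-44,0,0,0,0],[25,-6.8,-44,0,0,0,0],[25,-6.8,-44,0,0,0,0],[25,-6.8,-44,0,0,0,0],[25,-6.8,-44,0,0,0,0]]]'
python3 -m inch '[[[25,-6.8,-44,0,0,0,0],[25,-6.8,-44,0,0,0,0],[25,-6.8,-44,0,0,0,0],[25,-6.8,-44,0,0,0,0],[25,-6.8,-44,0,0,0,0],[25,-4,-30,0,0,0,0],[25,0,0,0,0,0,0],[25,0,0,0,0,0,0]]]'
python3 - <<'E'
from h import *
to(.535,-.460,.155,-178.9)
C={}
for n in ("scene","side"):
    c=viewer.camera(n); C[n]=c; p=[]
    for th,z in (("roller",.063),("push_block",.158),("roller_home",.073)):
        for r in finder.mark_of(n,th)[:1]:
            print(n,th,round(r['conf'],2),np.round(r['position'],1),atz(c,r['position'],z).round(4))
im=np.hstack([C['scene']['pixels'][150:390,240:560],C['side']['pixels'][150:390,180:500]]);cv2.imwrite('pics/b5.png',im[:,:,::-1])
E
```

```text
time: 12.6
ee_pos: [0.4989, -0.1972, 0.1872]
tcp_rot: [180.0, -0.0, -178.8]
wrist_force: [1.0, 1.0, -2.8]
opening: 0.0325
grasp_force: 90.2
time: 13.6
ee_pos: [0.5416, -0.4445, 0.1868]
tcp_rot: [179.9, -0.1, -178.9]
wrist_force: [0.1, 0.5, -3.1]
opening: 0.0329
grasp_force: 90.5
shift [  6.9 -15.5  31.8] turn [ 0.08 -0.08  0.04] [ 0.5416 -0.4445  0.1868] [ 1.7992e+02 -8.0000e-02 -1.7886e+02]
scene roller 0.76 [394.9 298.5] [ 0.5324 -0.413   0.063 ]
scene push_block 0.93 [419.2 267.7] [ 0.5417 -0.4426  0.158 ]
scene roller_home 0.65 [359.4 251.8] [ 0.5323 -0.3001  0.073 ]
side roller 0.92 [308.5 304.2] [ 0.534  -0.4115  0.063 ]
side push_block 0.61 [319.8 268.6] [ 0.5496 -0.4402  0.158 ]
side roller_home 0.87 [305.6 257.1] [ 0.5391 -0.2988  0.073 ]
```

View pics/b5.png

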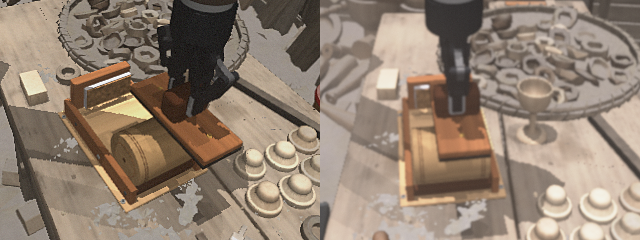

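Both crops show the block above the roller, aligned with the cradle; it needs about 7 mm in -x and 15 mm farther back. Lowering now.

```bash
python3 -m inch '[[[25,6.9,-15.5,0,0,0,0],[25,0,0,20,0,0,0],[25,0,0,16,0,0,0],[25,0,0,7,0,0,0],[25,0,0,0,0,0,0],[25,0,0,0,0,0,0]]]'
python3 -m inch '[[[25,0,0,2,0,0,0],[25,0,0,2,0,0,0],[25,0,0,0,0,0,0],[25,0,0,0,0,0,0]]]'
python3 -m inch '[[[25,0,0,1,0,0,0],[25,0,0,1,0,0,0],[25,0,0,0,0,0,0],[25,0,0,0,0,0,0]]]'
```

```text
time: 14.75
ee_pos: [0.5353, -0.4607, 0.1451]
tcp_rot: [-180.0, 0.0, -178.9]
wrist_force: [-0.7, 0.2, -2.2]
opening: 0.0326
grasp_force: 90.8
time: 15.25
ee_pos: [0.5351, -0.4605, 0.1404]
tcp_rot: [180.0, -0.0, -178.9]
wrist_force: [-0.2, -0.4, -3.1]
opening: 0.0327
grasp_force: 90.8
time: 15.75
ee_pos: [0.5351, -0.4606, 0.1383]
tcp_rot: [180.0, -0.0, -178.9]
wrist_force: [0.4, 0.2, -2.3]
opening: 0.0327
grasp_force: 90.8
```

```bash
for i in 1; do python3 -m inch '[[[25,0,0,1,0,0,0],[25,0,0,0,0,0,0],[25,0,0,0,0,0,0]]]'; done
python3 -m inch '[[[25,0,0,1,0,0,0],[25,0,0,0,0,0,0],[25,0,0,0,0,0,0]]]'
```

```text
time: 16.12
ee_pos: [0.5351, -0.4606, 0.1373]
tcp_rot: [180.0, -0.0, -178.9]
wrist_force: [0.7, 0.5, -2.7]
opening: 0.0328
grasp_force: 90.8
time: 16.5
ee_pos: [0.5351, -0.4606, 0.1364]
tcp_rot: [180.0, -0.0, -178.9]
wrist_force: [1.2, -0.6, -2.6]
opening: 0.0327
grasp_force: 90.9
```

```bash
python3 -m inch '[[[25,0,0,0.5,0,0,0],[25,0,0,0,0,0,0]]]'
python3 -m inch '[[[25,0,0,0.5,0,0,0],[25,0,0,0,0,0,0]]]'
```

```text
time: 16.75
ee_pos: [0.5351, -0.4606, 0.1362]
tcp_rot: [180.0, -0.0, -178.9]
wrist_force: [-1.0, -0.6, -0.6]
opening: 0.0326
grasp_force: 91.1
time: 17.0
ee_pos: [0.5352, -0.4607, 0.1361]
tcp_rot: [-180.0, 0.0, -178.9]
wrist_force: [-2.2, -0.2, 4.7]
opening: 0.0323
grasp_force: 91.7
```

```bash
python3 -m inch '[[[25,0,0,0.3,0,0,0],[25,0,0,0,0,0,0]]]'
python3 -m inch '[[[25,0,1,-0.1,0,0,0],[25,0,1,-0.2,0,0,0],[25,0,0,0,0,0,0]]]'
```

```text
time: 17.25
ee_pos: [0.5352, -0.4607, 0.1361]
tcp_rot: [-180.0, 0.0, -178.9]
wrist_force: [-3.1, -0.4, 7.5]
opening: 0.0325
grasp_force: 92.0
time: 17.62
ee_pos: [0.5352, -0.4591, 0.1363]
tcp_rot: [-179.9, 0.0, -178.9]
wrist_force: [-1.2, -1.5, 6.3]
opening: 0.0325
grasp_force: 91.7
```

```bash
python3 -m inch '[[[25,0,1.5,-0.2,0,0,0],[25,0,1.5,-0.2,0,0,0],[25,0,0,0,0,0,0]]]'
python3 -m inch '[[[25,0,1.5,-0.2,0,0,0],[25,0,1.5,-0.2,0,0,0],[25,0,0,0,0,0,0]]]'
```

```text
time: 18.0
ee_pos: [0.5351, -0.4561, 0.1368]
tcp_rot: [-179.9, 0.0, -178.9]
wrist_force: [-2.3, -1.5, 6.0]
opening: 0.0332
grasp_force: 91.7
time: 18.38
ee_pos: [0.535, -0.4531, 0.1371]
tcp_rot: [-179.9, 0.0, -178.9]
wrist_force: [-0.8, -0.7, 6.3]
opening: 0.0328
grasp_force: 91.7
```

```bash
python3 -m inch '[[[25,0,1.5,-0.2,0,0,0],[25,0,1.5,-0.2,0,0,0],[25,0,1.5,-0.2,0,0,0],[25,0,1.5,-0.2,0,0,0]]]'
python3 -m inch '[[[25,0,1.5,-0.2,0,0,0],[25,0,1.5,-0.2,0,0,0],[25,0,1.5,-0.2,0,0,0],[25,0,1.5,-0.2,0,0,0]]]'
```

```text
time: 18.88
ee_pos: [0.5349, -0.4472, 0.138]
tcp_rot: [-179.9, 0.0, -178.9]
wrist_force: [-2.3, -2.5, 6.5]
opening: 0.0327
grasp_force: 91.9
time: 19.38
ee_pos: [0.5348, -0.4412, 0.1389]
tcp_rot: [-179.9, 0.0, -178.9]
wrist_force: [-1.8, -2.3, 6.4]
opening: 0.0332
grasp_force: 91.9
```

```bash
python3 -m inch '[[[25,0,1.5,-0.2,0,0,0],[25,0,1.5,-0.2,0,0,0],[25,0,1.5,-0.2,0,0,0],[25,0,1.5,-0.2,0,0,0]]]'
python3 -m inch '[[[25,0,1.5,-0.2,0,0,0],[25,0,1.5,-0.2,0,0,0],[25,0,1.5,-0.2,0,0,0],[25,0,1.5,-0.2,0,0,0]]]'
python3 - <<'E'
from h import *
for n in ("side",):
    c=viewer.camera(n)
    for r in finder.mark_of(n,"roller")[:1]: print(n,round(r['conf'],2),atz(c,r['position'],.067).round(4))
E
```

```text
time: 19.88
ee_pos: [0.5347, -0.4352, 0.1397]
tcp_rot: [-179.9, 0.0, -178.9]
wrist_force: [-1.0, -2.7, 7.6]
opening: 0.0327
grasp_force: 91.9
time: 20.38
ee_pos: [0.5346, -0.4292, 0.1406]
tcp_rot: [-179.9, 0.0, -178.9]
wrist_force: [-1.1, -1.3, 7.5]
opening: 0.0326
grasp_force: 91.9
```

```bash
python3 -m inch '[[[25,0,1.5,-0.2,0,0,0],[25,0,1.5,-0.2,0,0,0],[25,0,1.5,-0.2,0,0,0],[25,0,1.5,-0.2,0,0,0]]]'
python3 -m inch '[[[25,0,1.5,-0.2,0,0,0],[25,0,1.5,-0.2,0,0,0],[25,0,0,0,0,0,0]]]'
python3 - <<'E'
from h import *
for n in ("scene","side"):
    c=viewer.camera(n)
    for r in finder.mark_of(n,"roller")[:1]: print(n,round(r['conf'],2),atz(c,r['position'],.069).round(4))
E
```

```text
time: 20.98
ee_pos: [0.5345, -0.4233, 0.1414]
tcp_rot: [-179.9, 0.0, -178.9]
wrist_force: [-2.4, -2.0, 6.7]
opening: 0.0326
grasp_force: 91.9
time: 21.35
ee_pos: [0.5345, -0.4202, 0.1418]
tcp_rot: [-179.9, 0.0, -178.9]
wrist_force: [-2.0, -1.9, 7.7]
opening: 0.0328
grasp_force: 91.8
scene 0.82 [ 0.5297 -0.3891  0.069 ]
```

```bash
for i in 1; do python3 -m inch '[[[25,0,1.5,-0.2,0,0,0],[25,0,1.5,-0.2,0,0,0],[25,0,0,0,0,0,0]]]'; done
python3 -m inch '[[[25,0,1.5,-0.2,0,0,0],[25,0,1.5,-0.2,0,0,0],[25,0,0,0,0,0,0]]]'
python3 -m inch '[[[25,0,1.5,-0.2,0,0,0],[25,0,1.5,-0.2,0,0,0],[25,0,0,0,0,0,0]]]'
```

```text
time: 21.92
ee_pos: [0.5344, -0.4172, 0.1422]
tcp_rot: [-179.9, 0.0, -178.9]
wrist_force: [-3.1, -2.5, 7.3]
opening: 0.0326
grasp_force: 91.8
time: 22.3
ee_pos: [0.5344, -0.4142, 0.1427]
tcp_rot: [-179.9, 0.0, -178.9]
wrist_force: [-2.0, -2.2, 7.8]
opening: 0.0327
grasp_force: 91.8
time: 22.68
ee_pos: [0.5343, -0.4112, 0.1431]
tcp_rot: [-179.9, 0.0, -178.9]
wrist_force: [-1.6, -2.0, 7.1]
opening: 0.0328
grasp_force: 91.8
```

```bash
python3 -m inch '[[[25,0,1.5,-0.1,0,0,0],[25,0,1.5,-0.2,0,0,0],[25,0,0,0,0,0,0]]]'
python3 -m inch '[[[25,0,1.5,-0.2,0,0,0],[25,0,1.5,-0.2,0,0,0],[25,0,0,0,0,0,0]]]'
python3 -m inch '[[[25,0,1.5,-0.2,0,0,0],[25,0,1.5,-0.2,0,0,0],[25,0,0,0,0,0,0]]]'
```

```text
time: 23.05
ee_pos: [0.5342, -0.4083, 0.1435]
tcp_rot: [-179.9, 0.0, -178.9]
wrist_force: [-3.0, -2.4, 7.7]
opening: 0.0327
grasp_force: 91.9
time: 23.42
ee_pos: [0.5342, -0.4054, 0.1439]
tcp_rot: [-179.9, 0.0, -178.9]
wrist_force: [-1.9, -2.4, 7.9]
opening: 0.0327
grasp_force: 91.9
time: 23.8
ee_pos: [0.5341, -0.4024, 0.1443]
tcp_rot: [-179.9, 0.0, -178.9]
wrist_force: [-1.9, -2.7, 7.8]
opening: 0.0328
grasp_force: 91.9
```

```bash
python3 -m inch '[[[25,0,1.5,-0.2,0,0,0],[25,0,1.5,-0.2,0,0,0],[25,0,0,0,0,0,0]]]'
python3 -m inch '[[[25,0,1.5,-0.2,0,0,0],[25,0,1.5,-0.2,0,0,0],[25,0,0,0,0,0,0]]]'
python3 - <<'E'
from h import *
for n in ("scene","side"):
    c=viewer.camera(n)
    for r in finder.mark_of(n,"roller")[:1]: print(n,round(r['conf'],2),atz(c,r['position'],.072).round(4))
E
```

```text
time: 24.18
ee_pos: [0.5341, -0.3994, 0.1447]
tcp_rot: [-179.9, 0.0, -178.9]
wrist_force: [-2.5, -2.4, 7.9]
opening: 0.0324
grasp_force: 91.9
time: 24.55
ee_pos: [0.5341, -0.3963, 0.1451]
tcp_rot: [-179.9, 0.0, -178.9]
wrist_force: [-2.1, -3.5, 7.6]
opening: 0.0326
grasp_force: 91.9
scene 0.71 [ 0.5316 -0.3793  0.072 ]
side 0.62 [ 0.541  -0.3453  0.072 ]
```

```bash
python3 -m inch '[[[25,0,1.5,-0.2,0,0,0],[25,0,1.5,-0.15,0,0,0],[25,0,0,0,0,0,0]]]'
python3 -m inch '[[[25,0,1.5,-0.15,0,0,0],[25,0,1.5,-0.1,0,0,0],[25,0,0,0,0,0,0]]]'
```

```text
time: 25.12
ee_pos: [0.534, -0.3933, 0.1454]
tcp_rot: [-179.9, 0.0, -178.9]
wrist_force: [-2.5, -2.4, 7.1]
opening: 0.0326
grasp_force: 91.9
time: 25.5
ee_pos: [0.5339, -0.3902, 0.1456]
tcp_rot: [-179.9, 0.0, -178.9]
wrist_force: [-2.8, -1.8, 7.5]
opening: 0.0328
grasp_force: 91.9
```

```bash
python3 -m inch '[[[25,0,1.5,-0.1,0,0,0],[25,0,1.5,-0.05,0,0,0],[25,0,0,0,0,0,0]]]'
python3 -m inch '[[[25,0,1.5,0,0,0,0],[25,0,1.5,0,0,0,0],[25,0,0,0,0,0,0]]]'
```

```text
time: 25.88
ee_pos: [0.5339, -0.3872, 0.1458]
tcp_rot: [-179.9, 0.0, -178.9]
wrist_force: [-2.2, -1.9, 8.3]
opening: 0.0327
grasp_force: 92.0
time: 26.25
ee_pos: [0.5338, -0.3842, 0.146]
tcp_rot: [-179.9, 0.1, -178.9]
wrist_force: [-2.3, -1.4, 8.1]
opening: 0.0324
grasp_force: 92.1
```

```bash
python3 -m inch '[[[25,0,1.5,0,0,0,0],[25,0,1.5,0,0,0,0],[25,0,1.5,0,0,0,0],[25,0,1.5,0,0,0,0]]]'
python3 -m inch '[[[25,0,1.5,0,0,0,0],[25,0,1.5,0,0,0,0],[25,0,1.5,0,0,0,0],[25,0,1.5,0,0,0,0]]]'
```

```text
time: 26.75
ee_pos: [0.5337, -0.3783, 0.1461]
tcp_rot: [-179.9, 0.1, -178.9]
wrist_force: [-1.9, -1.6, 9.9]
opening: 0.0327
grasp_force: 92.2
time: 27.25
ee_pos: [0.5336, -0.3723, 0.1462]
tcp_rot: [-179.9, 0.1, -178.9]
wrist_force: [-2.7, -1.0, 9.0]
opening: 0.0326
grasp_force: 92.3
```

```bash
python3 -m inch '[[[25,0,2,0,0,0,0],[25,0,2,0,0,0,0],[25,0,2,0,0,0,0],[25,0,2,0,0,0,0],[25,0,2,0,0,0,0],[25,0,2,0,0,0,0]]]'
python3 -m inch '[[[25,0,2,0,0,0,0],[25,0,2,0,0,0,0],[25,0,2,0,0,0,0],[25,0,2,0,0,0,0],[25,0,2,0,0,0,0],[25,0,2,0,0,0,0]]]'
python3 - <<'E'
from h import *
for n in ("scene",):
    c=viewer.camera(n)
    for r in finder.mark_of(n,"roller")[:1]: print(n,round(r['conf'],2),atz(c,r['position'],.073).round(4))
E
```

```text
time: 28.0
ee_pos: [0.5334, -0.3603, 0.1462]
tcp_rot: [-179.9, 0.1, -178.9]
wrist_force: [-3.0, -2.0, 8.6]
opening: 0.0328
grasp_force: 92.3
time: 28.75
ee_pos: [0.5331, -0.3482, 0.1462]
tcp_rot: [-179.9, 0.1, -178.9]
wrist_force: [-2.2, 0.6, 10.3]
opening: 0.0325
grasp_force: 92.3
scene 0.66 [ 0.5289 -0.3593  0.073 ]
```

```bash
python3 -m inch '[[[25,0,2,0,0,0,0],[25,0,2,0,0,0,0],[25,0,2,0,0,0,0],[25,0,2,0,0,0,0],[25,0,2,0,0,0,0],[25,0,2,0,0,0,0]]]'
python3 -m inch '[[[25,0,2,0,0,0,0],[25,0,2,0,0,0,0],[25,0,2,0,0,0,0],[25,0,2,0,0,0,0],[25,0,2,0,0,0,0],[25,0,2,0,0,0,0]]]'
python3 -m inch '[[[25,0,2,0,0,0,0],[25,0,2,0,0,0,0],[25,0,2,0,0,0,0],[25,0,2,0,0,0,0],[25,0,2,0,0,0,0]]]'
python3 - <<'E'
from h import *
for n in ("scene","side"):
    c=viewer.camera(n)
    for r in finder.mark_of(n,"roller")[:1]: print(n,round(r['conf'],2),atz(c,r['position'],.073).round(4))
E
```

```text
time: 29.6
ee_pos: [0.5329, -0.3362, 0.1462]
tcp_rot: [-179.9, 0.1, -178.9]
wrist_force: [-1.9, -0.8, 9.6]
opening: 0.0325
grasp_force: 92.3
time: 30.35
ee_pos: [0.5327, -0.3241, 0.1461]
tcp_rot: [-179.9, 0.1, -178.9]
wrist_force: [-2.3, -2.0, 9.8]
opening: 0.0326
grasp_force: 92.3
time: 30.98
ee_pos: [0.5325, -0.3141, 0.1461]
tcp_rot: [-179.9, 0.1, -178.9]
wrist_force: [-2.2, -0.7, 10.0]
opening: 0.0326
grasp_force: 92.3
scene 0.8 [ 0.5324 -0.3393  0.073 ]
side 0.88 [ 0.5366 -0.3338  0.073 ]
```

```bash
python3 -m inch '[[[25,0,2,0,0,0,0],[25,0,2,0,0,0,0],[25,0,2,0,0,0,0],[25,0,2,0,0,0,0],[25,0,2,0,0,0,0],[25,0,2,0,0,0,0],[25,0,2,0,0,0,0],[25,0,2,0,0,0,0]]]'
python3 -m inch '[[[25,0,2,0,0,0,0],[25,0,2,0,0,0,0],[25,0,2,0,0,0,0],[25,0,2,0,0,0,0],[25,0,2,0,0,0,0],[25,0,2,0,0,0,0],[25,0,2,0,0,0,0],[25,0,2,0,0,0,0]]]'
```

```text
time: 32.17
ee_pos: [0.5322, -0.2981, 0.1461]
tcp_rot: [-179.9, 0.1, -178.9]
wrist_force: [-2.2, 0.5, 9.3]
opening: 0.0325
grasp_force: 92.2
time: 33.17
ee_pos: [0.532, -0.282, 0.146]
tcp_rot: [-179.9, 0.1, -178.9]
wrist_force: [-3.0, 0.8, 8.4]
opening: 0.0329
grasp_force: 92.2
```

```bash
python3 -m inch '[[[25,0,2,0.1,0,0,0],[25,0,2,0.1,0,0,0],[25,0,2,0.1,0,0,0],[25,0,2,0,0,0,0],[25,0,2,0,0,0,0],[25,0,0,0,0,0,0]]]'
python3 -m inch '[[[25,0,1.5,0.1,0,0,0],[25,0,1.5,0,0,0,0],[25,0,1.5,0,0,0,0],[25,0,1.5,0,0,0,0],[25,0,0,0,0,0,0]]]'
```

```text
time: 33.92
ee_pos: [0.5318, -0.272, 0.146]
tcp_rot: [-179.9, 0.1, -178.9]
wrist_force: [-2.9, 0.9, 11.0]
opening: 0.0328
grasp_force: 92.4
time: 34.55
ee_pos: [0.5317, -0.266, 0.146]
tcp_rot: [-179.9, 0.1, -178.9]
wrist_force: [-4.0, 0.8, 11.3]
opening: 0.0327
grasp_force: 92.4
```

```bash
python3 -m inch '[[[25,0.2,1.5,0,0,0,0],[25,0,1.5,0,0,0,0],[25,0,0,0,0,0,0]]]'
python3 -m inch '[[[25,0.1,1.5,0.1,0,0,0],[25,0,1.5,0,0,0,0],[25,0,0,0,0,0,0]]]'
python3 - <<'E'
from h import *
C={}
for n in ("scene","side"):
    c=viewer.camera(n);C[n]=c['pixels']
    for r in finder.mark_of(n,"roller")[:1]: print(n,round(r['conf'],2),atz(c,r['position'],.073).round(4))
E
```

```text
time: 34.92
ee_pos: [0.5316, -0.263, 0.146]
tcp_rot: [-179.9, 0.1, -178.9]
wrist_force: [-1.4, 0.8, 10.5]
opening: 0.0329
grasp_force: 92.4
time: 35.3
ee_pos: [0.5315, -0.26, 0.146]
tcp_rot: [-179.9, 0.1, -178.9]
wrist_force: [-1.1, 1.1, 10.8]
opening: 0.0328
grasp_force: 92.4
scene 0.67 [ 0.5299 -0.3102  0.073 ]
side 0.66 [ 0.5385 -0.3035  0.073 ]
```

```bash
python3 -m inch '[[[25,0,1.5,0.1,0,0,0],[25,0,1.5,0,0,0,0],[25,0,0,0,0,0,0]]]'
python3 -m inch '[[[25,0,1.5,0,0,0,0],[25,0,1.5,0,0,0,0],[25,0,0,0,0,0,0]]]'
```

```text
time: 35.88
ee_pos: [0.5315, -0.2574, 0.1459]
tcp_rot: [-179.9, 0.1, -178.9]
wrist_force: [-1.2, -1.7, 10.1]
opening: 0.0325
grasp_force: 92.4
time: 36.25
ee_pos: [0.5315, -0.2546, 0.1459]
tcp_rot: [-179.8, 0.1, -178.9]
wrist_force: [-1.4, -1.3, 11.3]
opening: 0.0324
grasp_force: 92.3
```

```bash
python3 -m inch '[[[25,0,1.5,0.1,0,0,0],[25,0,1.5,0,0,0,0],[25,0,0,0,0,0,0]]]'
python3 -m inch '[[[25,0,1.5,0.1,0,0,0],[25,0,1.5,0,0,0,0],[25,0,0,0,0,0,0]]]'
```

```text
time: 36.62
ee_pos: [0.5314, -0.2518, 0.1458]
tcp_rot: [-179.8, 0.1, -178.9]
wrist_force: [-0.9, -3.0, 10.8]
opening: 0.0326
grasp_force: 92.3
time: 37.0
ee_pos: [0.5314, -0.2492, 0.1458]
tcp_rot: [-179.8, 0.1, -178.9]
wrist_force: [-1.3, -4.2, 11.0]
opening: 0.0324
grasp_force: 92.2
```

```bash
python3 -m inch '[[[25,0,1,0.1,0,0,0],[25,0,1,0.1,0,0,0],[25,0,0,0,0,0,0]]]'
python3 -m inch '[[[25,0,1,0,0,0,0],[25,0,1,0,0,0,0],[25,0,0,0,0,0,0]]]'
python3 - <<'E'
from h import *
C={}
for n in ("scene","side"):
    c=viewer.camera(n);C[n]=c['pixels']
    for r in finder.mark_of(n,"roller")[:1]: print(n,round(r['conf'],2),atz(c,r['position'],.073).round(4))
im=np.hstack([C['scene'][190:350,290:450],C['side'][190:350,240:400]]);cv2.imwrite('pics/b6.png',cv2.resize(im,None,fx=2.5,fy=2.5)[:,:,::-1])
E
```

```text
time: 37.38
ee_pos: [0.5314, -0.2475, 0.1457]
tcp_rot: [-179.7, 0.1, -178.9]
wrist_force: [-1.8, -5.2, 10.6]
opening: 0.0326
grasp_force: 92.3
time: 37.75
ee_pos: [0.5313, -0.2455, 0.1457]
tcp_rot: [-179.7, 0.1, -178.9]
wrist_force: [-0.8, -6.3, 10.4]
opening: 0.0325
grasp_force: 92.3
scene 0.95 [ 0.5249 -0.3117  0.073 ]
side 0.86 [ 0.5314 -0.3039  0.073 ]
```

View pics/b6.png

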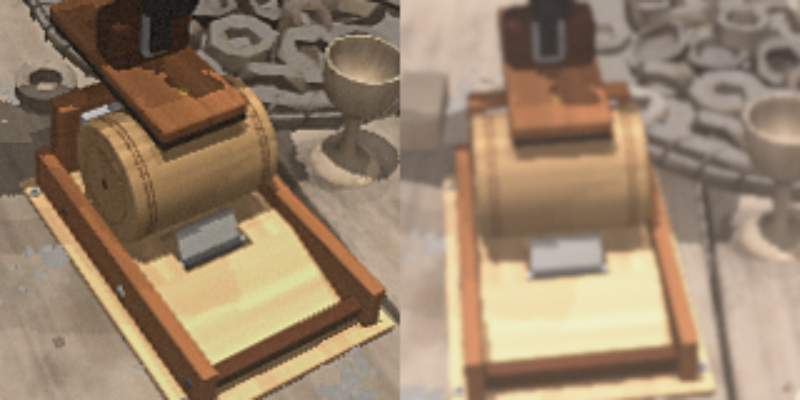

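The picture shows the roller against the plate (scene crop 180,150) and the pawl flap standing up behind it (212,237). Easing back gently to let the pawl take it.

```bash
python3 -m inch '[[[25,0,-1.5,0,0,0,0],[25,0,-1.5,0,0,0,0],[25,0,0,0,0,0,0]]]'
python3 -m inch '[[[25,0,-1,-0.2,0,0,0],[25,0,-1,-0.2,0,0,0],[25,0,0,0,0,0,0]]]'
```

```text
time: 38.33
ee_pos: [0.5314, -0.2479, 0.1458]
tcp_rot: [-179.8, 0.1, -178.9]
wrist_force: [-1.0, -2.7, 11.4]
opening: 0.0331
grasp_force: 92.4
time: 38.7
ee_pos: [0.5314, -0.2497, 0.1458]
tcp_rot: [-179.8, 0.1, -178.9]
wrist_force: [-1.7, -1.8, 10.9]
opening: 0.0325
grasp_force: 92.3
```

```bash
python3 -m inch '[[[25,0,-0.5,-0.3,0,0,0],[25,0,0,-0.3,0,0,0],[25,0,0,-0.4,0,0,0],[25,0,0,0,0,0,0]]]'
python3 -m inch '[[[25,0,0,-1,0,0,0],[25,0,0,-5,0,0,0],[25,0,0,-15,0,0,0],[25,0,0,-20,0,0,0],[25,0,0,0,0,0,0],[25,0,0,0,0,0,0]]]'
python3 - <<'E'
from h import *
C={}
to(.453,.067,.186,-178.9)
for n in ("scene","side"):
    c=viewer.camera(n);C[n]=c['pixels']
    for r in finder.mark_of(n,"roller")[:1]: print(n,round(r['conf'],2),atz(c,r['position'],.073).round(4))
im=np.hstack([C['scene'][190:350,290:450],C['side'][190:350,240:400]]);cv2.imwrite('pics/b7.png',cv2.resize(im,None,fx=2.5,fy=2.5)[:,:,::-1])
E
```

```text
time: 39.2
ee_pos: [0.5313, -0.2499, 0.146]
tcp_rot: [-179.9, 0.1, -178.9]
wrist_force: [-0.2, -3.7, 6.6]
opening: 0.0326
grasp_force: 91.8
time: 39.95
ee_pos: [0.5307, -0.249, 0.1854]
tcp_rot: [179.9, -0.1, -178.9]
wrist_force: [-0.0, 0.6, -2.9]
opening: 0.0327
grasp_force: 90.8
shift [ 7.150e+01  3.175e+02 -2.000e-01] turn [ 0.05 -0.06  0.02] [ 0.5307 -0.249   0.1854] [ 1.7995e+02 -6.0000e-02 -1.7888e+02]
scene 0.79 [ 0.5308 -0.3104  0.073 ]
side 0.72 [ 0.5361 -0.3038  0.073 ]
```

View pics/b7.png

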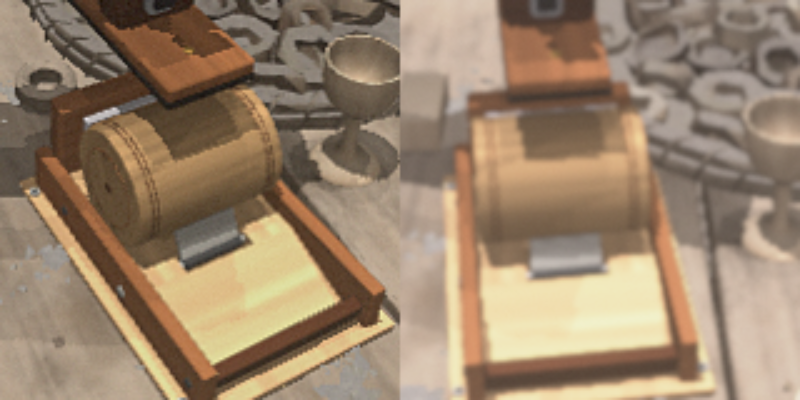

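The roller stays put after the block is lifted and the flap is visible behind it. I'll check its height numerically while carrying the block back.

```bash
python3 -m inch '[[[25,11.9,53,0,0,0,0],[25,11.9,53,0,0,0,0],[25,11.9,53,0,0,0,0],[25,11.9,53,0,0,0,0],[25,11.9,53,0,0,0,0],[25,11.9,52,0,0,0,0],[25,0,0,0,0,0,0],[25,0,0,0,0,0,0]]]'
python3 - <<'E'
from h import *
to(.453,.067,.186,-178.9)
for n in ("scene","side"):
    c=viewer.camera(n); im=c['pixels']; g=cv2.cvtColor(im,cv2.COLOR_RGB2HSV).astype(int)
    # cradle origin from home estimate: start roller + 53
    O=np.array([.5335,-.359,0]); u=np.array([-.019,1,0])
    print(n,'hinge',proj(c,O+[0,0,.028]).round(1))
    for x,z in((6,43),(12,43),(16,30),(20,30)): print('  tip',x,z,proj(c,O+u*x/1000+[0,0,z/1000]).round(1))
    c0,r0=np.round(proj(c,O+[0,0,.033])).astype(int)
    w=np.zeros(g.shape[:2],bool); w[r0-30:r0+25,c0-30:c0+30]=1
    m=((g[...,1]<50)&w).astype(np.uint8)
    k,l,s,ce=cv2.connectedComponentsWithStats(m); i=1+s[1:,4].argmax(); print(' grey',s[i],ce[i])
    cc=int(ce[i][0])
    for r in range(r0-22,r0+12,2): print(r,im[r,cc],end=' ')
    print()
    for r in finder.mark_of(n,"roller")[:1]: print(n,round(r['conf'],2),atz(c,r['position'],.073).round(4))
E
```

```text
time: 41.15
ee_pos: [0.4531, 0.0663, 0.186]
tcp_rot: [180.0, -0.0, -178.8]
wrist_force: [0.3, -0.3, -2.8]
opening: 0.0326
grasp_force: 91.3
shift [ 0.1  0.7 -0. ] turn [ 0.01 -0.04  0.07] [0.4531 0.0663 0.186 ] [ 1.7999e+02 -4.0000e-02 -1.7883e+02]
scene hinge [375.6 290.1]
  tip 6 43 [374.4 282.2]
  tip 12 43 [372.5 280. ]
  tip 16 30 [370.7 283.4]
  tip 20 30 [369.5 282. ]
 grey [360 273  28  24 394] [372.81472081 284.91370558]
266 [115  91  63] 268 [108  86  62] 270 [93 71 51] 272 [85 65 40] 274 [83 66 42] 276 [84 69 52] 278 [99 97 87] 280 [95 88 82] 282 [100  96  87] 284 [108 101  92] 286 [129 128 116] 288 [148 143 136] 290 [95 92 90] 292 [77 75 70] 294 [57 46 39] 296 [210 186 132] 298 [222 206 149] 
scene 0.86 [ 0.5375 -0.3056  0.073 ]
side hinge [305.8 298.6]
  tip 6 43 [305.3 289.8]
  tip 12 43 [305.  287.5]
  tip 16 30 [304.9 291.6]
  tip 20 30 [304.6 290.2]
 grey [291 283  32  19 457] [305.88840263 291.94091904]
274 [126 103  79] 276 [123 100  77] 278 [121  99  77] 280 [118  95  75] 282 [112  90  71] 284 [117 104  94] 286 [134 126 121] 288 [136 129 123] 290 [144 136 131] 292 [156 149 143] 294 [184 177 170] 296 [170 163 156] 298 [118 113 110] 300 [147 134 110] 302 [235 223 173] 304 [238 230 183] 306 [238 229 183] 
side 0.89 [ 0.5291 -0.3006  0.073 ]
```

Visible flap span (17–19 px) and roller shift (≥102 mm) fit a raised pawl with the roller home. Setting the block down.

```bash
python3 -m inch '[[[25,0,0,40,0,0,0],[25,0,0,40,0,0,0],[25,0,0,40,0,0,0],[25,0,0,25,0,0,0],[25,0,0,8,0,0,0],[25,0,0,0,0,0,0],[25,0,0,0,0,0,0]]]'
python3 -m inch '[[[25,0,0,2,0,0,0],[25,0,0,1.5,0,0,0],[25,0,0,0,0,0,0],[25,0,0,0,0,0,0]]]'
python3 -m inch '[[[25,0,0,1,0,0,0],[25,0,0,0,0,0,0],[25,0,0,0,0,0,0]]]'
```

```text
time: 42.22
ee_pos: [0.4539, 0.0664, 0.0344]
tcp_rot: [180.0, 0.1, -178.9]
wrist_force: [0.1, 0.9, -2.7]
opening: 0.0325
grasp_force: 91.3
time: 42.72
ee_pos: [0.453, 0.0665, 0.0296]
tcp_rot: [180.0, -0.0, -178.9]
wrist_force: [-0.7, -0.3, -2.7]
opening: 0.0322
grasp_force: 91.3
time: 43.1
ee_pos: [0.453, 0.0665, 0.0286]
tcp_rot: [180.0, -0.0, -178.9]
wrist_force: [-0.5, -0.3, -2.1]
opening: 0.0325
grasp_force: 91.3
```

```bash
python3 -m inch '[[[25,0,0,0.5,0,0,0],[25,0,0,0,0,0,0],[25,0,0,0,0,0,0]]]'
python3 -m inch '[[[25,0,0,0.3,0,0,0],[25,0,0,0,0,0,0]]]'
```

```text
time: 43.48
ee_pos: [0.4531, 0.0665, 0.0282]
tcp_rot: [180.0, -0.0, -178.9]
wrist_force: [0.3, -0.7, -0.2]
opening: 0.0326
grasp_force: 91.8
time: 43.72
ee_pos: [0.4531, 0.0665, 0.0282]
tcp_rot: [180.0, -0.0, -178.9]
wrist_force: [-4.1, 0.5, 6.6]
opening: 0.0327
grasp_force: 92.2
```

On the bench. Releasing and retreating.

```bash
python3 -m inch '[[[60,0,0,0,0,0,0],[80,0,0,0,0,0,0],[100,0,0,0,0,0,0],[100,0,0,0,0,0,0],[100,0,0,0,0,0,0],[100,0,0,0,0,0,0]]]'
python3 -m inch '[[[100,0,0,-10,0,0,0],[100,0,0,-25,0,0,0],[100,0,0,-40,0,0,0],[100,0,0,-40,0,0,0],[100,0,0,-40,0,0,0],[100,0,0,0,0,0,0],[100,0,0,0,0,0,0]]]'
python3 - <<'E'
from h import *
c=viewer.camera("wrist")
for th,z in (("push_block",0),("push_block_grip",.042),("roller",.073),("ring_oak",0),("offcut",0)):
    for r in finder.mark_of("wrist",th)[:1]: print(th,round(r['conf'],2),atz(c,r['position'],z).round(4))
for n in("scene","side"):
  c=viewer.camera(n)
  for th,z in (("push_block",0),("roller",.073),("ring_oak",0),("offcut",0),("goblet",0)):
    for r in finder.mark_of(n,th)[:1]: print(n,th,round(r['conf'],2),atz(c,r['position'],z).round(4))
E
```

```text
time: 44.48
ee_pos: [0.453, 0.0665, 0.0278]
tcp_rot: [180.0, -0.0, -178.9]
wrist_force: [-0.2, -0.5, -0.5]
opening: 0.0856
grasp_force: 0.0
time: 45.35
ee_pos: [0.4531, 0.0664, 0.1827]
tcp_rot: [180.0, -0.0, -178.9]
wrist_force: [-0.6, 0.9, -0.4]
opening: 0.0854
grasp_force: 0.0
push_block 0.78 [0.4575 0.0642 0.    ]
push_block_grip 0.72 [0.4585 0.0637 0.042 ]
ring_oak 0.69 [ 0.5205 -0.1159  0.    ]
offcut 0.97 [ 0.4296 -0.1325  0.    ]
scene push_block 0.68 [0.4467 0.0691 0.    ]
scene roller 0.65 [ 0.5298 -0.3104  0.073 ]
scene ring_oak 0.87 [ 0.5201 -0.1043  0.    ]
scene offcut 0.81 [ 0.4271 -0.115   0.    ]
scene goblet 0.61 [ 0.6941 -0.312   0.    ]
side push_block 0.86 [0.4557 0.0562 0.    ]
side roller 0.93 [ 0.5348 -0.3043  0.073 ]
side ring_oak 0.39 [ 0.5217 -0.1153  0.    ]
side offcut 0.6 [ 0.4267 -0.1375  0.    ]
side goblet 0.57 [ 0.6994 -0.3113  0.    ]
```

```bash
python3 -c "
from workcell import bot
print(bot.job_done())"
```

```text
the job is handed in; nothing more can be done
None
```

The job is handed in after about 45 s: the roller sits home against the plate with the pawl apparently up behind it (judged from camera pixels, not a joint reading), the block lies flat where it started with the gripper clear, and the net press on the roller read about 15 N at most.

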